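# Read a sample tube in the sprung V-block of a tube reader

## Robot

A 6-joint arm with a two-finger parallel gripper is mounted at the origin on the work surface. World frame = base frame: x ahead of the robot, y to its left, z up, the work surface at z = 0. Lengths are in m, angles in rad, forces in N, time in s.
With the tool pointing down it reaches from about 0.275 to 0.875 m from the base axis. Payload 12.5 kg.
Tool frame: the origin (TCP) lies on the centre line of the jaws, within the pads' length; the fingertips stand r.finger_overhang ahead of it and the grasp point (between the pads) lies 3 mm ahead of it (r.finger_overhang is the distance from the TCP to the fingertips, in m); z points along the fingers, y is the line along which they close (so a half turn about z gives the same grasp; the last joint's range is limited). The gripper opens to 85 mm and grips with 20 to 120 N. Pads are 22 mm wide; open, the fingers measure 114 mm over their backs; the gripper's body (76 mm by 85 mm) begins 54 mm behind the grasp point. The pads swing forward as they close: fully open they stand 13 mm farther back than shut.
Start: joints at [-1.316, 0.351, 1.652, -0, 1.139, -0.085], TCP at [0.183, -0.519, 0.253] pointing down, gripper open.
Joint ranges: [-2.75, 2.75], [-0.79, 2.1], [0.01, 2.65], [-1.57, 4.71], [0.07, 3.14], [-2.87, 2.87]. Speed limits (rad/s): [2.22, 2.22, 2.79, 3.14, 3.14, 3.14].

## Interface

Orientations are given as a unit quaternion [x, y, z, w].
In Python, from cell import r, optics gives the robot as it stands. The module is installed in compiled form; this text tells all that it offers. Calls block until the motion is done:
- r.move_to(position, orientation): joint-space move of the TCP to a pose.
- r.move_linear(position, rot=None, vel=0.15): straight line of the TCP; rot=None keeps the orientation; vel is the mean speed in m/s.
- r.set_joints(angles): joint-space move.
- r.set_gripper(opening, squeeze=None): opening from 0.0 (shut) to 1.0 (fully open); squeeze is the grip in N (None keeps the last); returns when the fingers have stopped.
- r.sleep(seconds).
- r.inverse_kinematics(position, orientation): joint angles nearest the present ones, or None.
- optics.get_image(name): name is "side" or "top" or "wrist"; returns a dict with "pixels" (480x640x3 uint8, red, green, blue), "depth" (480x640 float32, m along the optical axis (not along the pixel's ray), 0 where there is no reading), "fx", "fy", "cx", "cy" (pixels), "camera_from_world" (4x4, takes a point from world to camera coordinates); the wrist camera has in their place "mount" (4x4, takes a point from camera to tool coordinates, whose origin is the TCP and whose axes are the flange's). Camera axes: x right, y down, z forward; pixel columns grow to the right and rows downward; lengths in m; the calibration is good to about 2 mm. A picture is of the moment at which its call begins: read the wrist's pose just before it.
A pose or a line that the arm cannot do raises r.PlanningError and nothing moves.
- r.hand_in(): hands the job in; it is judged then, once.
Readings, each from a call of its own:
- r.current_t(): time.
- r.current_q(): joint angles.
- r.current_qvel(): joint speeds.
- r.current_effort(): joint torques, N m.
- r.current_tool_pos(): TCP position.
- r.current_ee_rot(): TCP orientation.
- r.current_contact_force(): force on the tool from outside, world axes, zero at the start.
- r.current_torque(): the same for the moment, N m.
- r.current_opening(): opening from 0.0 (shut) to 1.0 (fully open).
- r.current_finger_force(): force on a finger pad.
Only numpy, scipy, OpenCV 4.12 (cv2) and the standard library are available. Lean on these libraries where they do the work, as an engineer would, in place of code of your own. Each camera call takes 0.05 s, during which the arm holds its last target. There are 200 camera calls.

## Task

First, with the V-block still empty, slide the reader's carriage by its upright tab along the rail until it clicks into the reading-station detent in front of the reader head. Then take the long, pointed-foot sample tube from the rest and lay it in the V-block, its foot towards the reader head and both V jaws under its plain barrel, midway between cap and foot. Finish while holding the tube pressed down so that it bears on both sides of the V and the sprung V-block stays pushed down at least halfway; keep pressing, do not let go, press gently enough not to crush the tube, and leave everything else where it is.

Things in the scene. Friction and masses are not known exactly. Their poses are not given: they have to be found in the camera images.
- tube: The tube to read: long white screw-cap sample tube, 115 mm, 40 to 85 g, lying level in one slot of the rest, axis about 36 mm up. Origin on its axis near mid-length; x axis runs from cap to foot. Plain barrel 30 mm diameter from x = -43 to +42 mm, red cap 34 mm diameter from -57 to -43, conical foot from +42 to +58.
- tube_foot (a point): Tip of the tube's conical foot, on its axis, 58 mm along x from the tube's origin.
- rest: Black plastic rest fixed to the surface: base plate 90 x 125 x 6 mm with two V slots along its x axis, at its y = +37.5 and -37.5 mm; which one holds the long tube varies. Each slot is two ribs 22 to 30 mm either side of its middle, so fingers fit between the ribs across the barrel, with 30 mm free below the tube's axis. Origin: centre of its underside.
- short_tube: Bystander: shorter white tube in the other slot, 88 mm long, 28 mm diameter, flat foot, 30 mm red cap. Origin on its axis, x axis from cap to foot. Leave it.
- carriage (a joint): Carriage position along the rail in m: 0 near stop, 0.130 in the reading-station detent, 0.150 far stop; grows along the reader's +y. Starts at 0 to 0.06. Friction about 1 N; pushing over the detent's bump, from about 11 mm before 0.130, takes about 5 N more, then it centres itself near 0.130. It can be overshot and pushed back the same way.
- reader: Tube reader, fixed to the surface: dark steel base 110 x 320 x 12 mm, rail along its y axis, white reader head (95 mm tall, black window) on its +x side at the reading station, y = +60 mm. The window is at x = +90 mm and looks towards -x. Origin: centre of the base's underside.
- station (a point): Point on the base top (12 mm above the work surface) under the middle of the V-block when the carriage is in the detent.
- tab (a point): Middle of the top face of the carriage's upright black push tab, 85 mm above the surface. The tab is 14 mm thick along the rail (reader's y), 22 mm across it and 46 mm tall down to its arm; free space on both sides. It moves with the carriage, at reader x = -94 mm and the same reader y as the V-block.
- vee (a point): Where a seated tube's axis lies, midway between the two V jaws; 81 mm above the surface with the V-block up. x axis along the groove towards the reader head, y along the rail. Moves with the carriage and V-block. The steel 90 degree jaws stand 22 to 32 mm either side along x, as high as this point, 44 mm free gap between for fingers; the plate under the gap is 27 mm below this point.
- cradle (a joint): How far the sprung V-block is pushed down, in m: 0 up, 0.009 at the bottom stop. Spring: it starts to move at about 3 N of downward load (the tube weighs 0.4 to 0.8 N) and reaches the bottom at about 12 N, 1 N per mm.
- flank_left: The V-block's flank on its +y side (both jaws, 45 degrees). Origin in the middle under the V-block, 33 mm below vee. A tube still clamped a little off-centre in the fingers loads mostly one flank; let go of in the V it settles, and pressed on top of its barrel it then loads both.
- flank_right: The V-block's flank on its -y side (both jaws, 45 degrees). Origin as flank_left.
- marker: Bystander: black marker pen, 120 mm long, 13 mm thick, lying on the surface. Origin under its middle.
- mouse: Bystander: black computer mouse, 105 x 60 x 34 mm. Origin under its middle.
Things that resemble listed ones, but are neither listed nor needed, are in the scene too. Leave any blue or pink look-alike of the tube alone.

How it is judged:
By the outcome, as a careful person would: the job done as asked, in the order asked, and still so for the second after the job is handed in, while the arm keeps its last pose, push and grip.
It also fails if it takes over 64 s, if anything falls off the work surface, if the arm or the gripper's body presses on something with over 40 N, if the wrist force passes 120 N, or if a joint passes its speed limit or range.

## Working session

There is one attempt and no reset: what is moved stays moved. The work goes in short steps, each a Python script; the robot and the scene stay as the last script left them, time stands still between calls to the robot, and variables do not carry over. Pictures are saved under pics/ and viewed, at most 10 in all, crops included, and the job is handed in when it is done.

```bash
mkdir -p pics; cat > h.py <<'E'
import numpy as np, cv2
from cell import r, optics
def grab(n):
    d=optics.get_image(n); np.savez(''+n+'.npz',**d)
    return d
def cloud(d):
    h,w=d['depth'].shape; v,u=np.mgrid[0:h,0:w]; z=d['depth']
    P=np.stack([(u-d['cx'])/d['fx']*z,(v-d['cy'])/d['fy']*z,z,np.ones_like(z)],-1)
    T=np.linalg.inv(d['camera_from_world'])
    P=(P@T.T)[...,:3]; P[z<=0]=np.nan; return P
E
python3 - <<'E'
from h import *
for n in('top','side'):
    d=grab(n); cv2.imwrite(f'pics/{n}0.png',d['pixels'][...,::-1]); print(n,d['fx'],d['fy'],d['cx'],d['cy'],np.round(np.linalg.inv(d['camera_from_world']),3).tolist(),(d['depth']>0).mean())
print(r.finger_overhang,r.current_t(),r.current_ee_rot())
E
```

```text
top 540.4189054230852 540.4189054230852 322.42656701888257 246.16816476631882 [[0.019, -0.992, 0.123, 0.356], [-1.0, -0.017, 0.012, 0.134], [-0.009, -0.123, -0.992, 1.344], [0.0, 0.0, 0.0, 1.0]] 0.996103515625
side 550.6623139011783 550.6623139011783 323.8022110665386 235.7172169295013 [[-0.993, -0.085, 0.085, 0.451], [-0.118, 0.548, -0.828, 1.009], [0.024, -0.832, -0.554, 0.668], [0.0, 0.0, 0.0, 1.0]] 0.9961067708333333
0.022 0.1 [ 9.85600598e-01  1.69089301e-01 -5.04812011e-05 -5.15764174e-04]
```

View pics/top0.png

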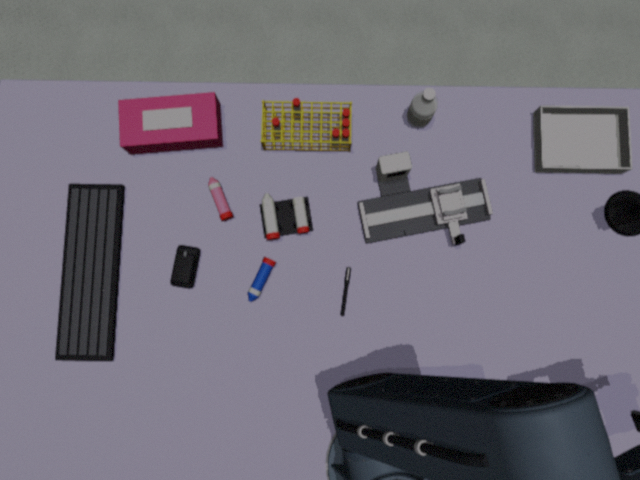

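View pics/side0.png

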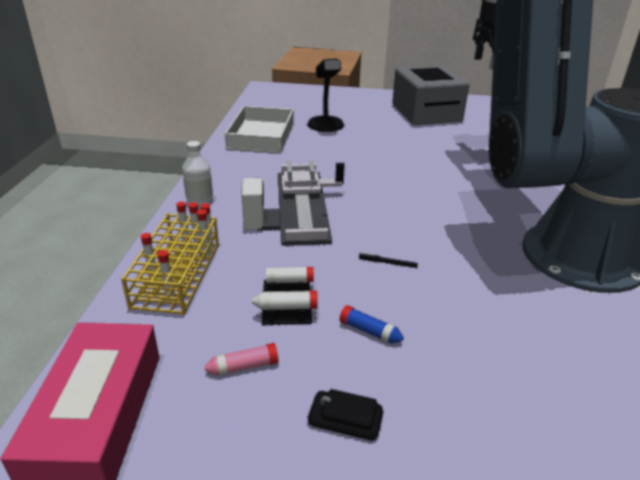

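Candidates (top view): white long tube with pointed foot (270,216), cap (271,235); white short tube (301,214); pink look-alike (220,199); blue look-alike (261,279). I choose the white pointed one at (270,216). The reader head is at (394,168), the carriage at (450,203), and the tab at (459,240). I'll check this in one crop and measure.

```bash
python3 - <<'E'
from h import *
d=dict(np.load('top.npz')); im=d['pixels']; P=cloud(d)
c=im[140:260,240:510,::-1]; cv2.imwrite('pics/crop.png',cv2.resize(c,None,fx=2.9,fy=2.9,interpolation=cv2.INTER_CUBIC))
I=im.astype(int); u=np.arange(640)[None]; v=np.arange(480)[:,None]
box=lambda a,b,c,e:(u>=a)&(u<b)&(v>=c)&(v<e)
R,G,B=I[...,0],I[...,1],I[...,2]
tb=box(255,286,185,245); Z=P[...,2]
red=tb&(R>110)&(G<70); wh=tb&(G>110)&(Z>.03)&(abs(R-B)<30)
for n,m in(('red',red),('white',wh)):
    Q=P[m]; print(n,m.sum(),np.nanmean(Q,0),np.nanmin(Q,0),np.nanmax(Q,0))
m=red|wh; pts=np.argwhere(m)[:,::-1].astype(np.float32); print(cv2.minAreaRect(pts))
# table z
print('table',np.nanmedian(Z[box(300,340,330,360)[:, :]] if False else Z[330:360,250:300]))
# heights map around reader
for n,b in(('carriage',box(430,470,180,250)),('head',box(375,415,150,190))):
    for lo,hi in((.04,.06),(.06,.075),(.075,.09),(.09,.1)):
        mm=b&(Z>lo)&(Z<hi)
        if mm.sum(): print(n,lo,mm.sum(),np.nanmean(P[mm],0).round(4),pts.shape)
base=box(350,500,170,250)&(Z>.008)&(Z<.016)
rect=cv2.minAreaRect(P[base][:,:2].astype(np.float32)*1000);print('base',base.sum(),rect)
tab=box(450,470,228,248)&(Z>.07);print('tab',tab.sum(),P[tab].mean(0),Z[tab].max())
E
```

```text
red 54 [0.54084394 0.27118454 0.05054423] [0.53307726 0.25933687 0.0442054 ] [0.54935458 0.28426952 0.05703486]
white 394 [0.59529598 0.28062184 0.04799366] [0.54803521 0.26224694 0.03648713] [0.64745984 0.29988577 0.05876627]
((269.299072265625, 215.34254455566406), (45.15434646606445, 11.2810640335083), 83.0887680053711)
table -0.0005429887590542304
carriage 0.04 594 [ 0.6214 -0.1584  0.0517] (448, 2)
carriage 0.06 143 [ 0.6192 -0.1605  0.0675] (448, 2)
carriage 0.075 140 [ 0.5872 -0.1682  0.0809] (448, 2)
head 0.04 61 [ 0.6965 -0.009   0.0513] (448, 2)
head 0.06 52 [ 0.6951 -0.0124  0.0684] (448, 2)
head 0.075 135 [ 0.7019 -0.0183  0.086 ] (448, 2)
head 0.09 492 [ 0.7141 -0.0197  0.0937] (448, 2)
base 2798 ((647.2232666015625, -95.27923583984375), (173.3865509033203, 320.08648681640625), 11.927674293518066)
tab 68 [ 0.53633923 -0.17694151  0.08147238] 0.08757640608496131
```

View pics/crop.png

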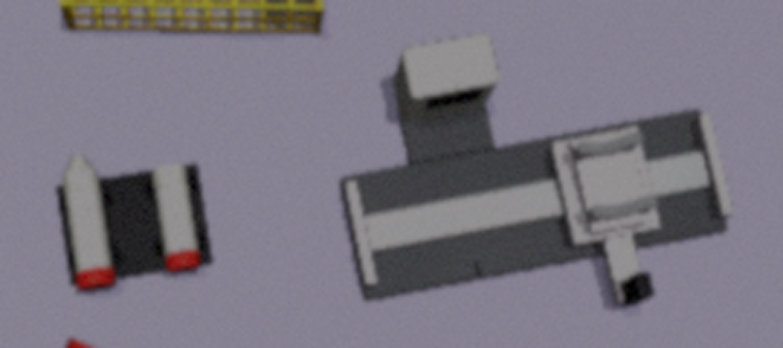

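The crop confirms it: the left white tube, with its pointed foot up at crop (80,158) and red cap at (95,277), is the long one. The short flat tube is at (180,220). The reader's yaw is about 11.9°, and the tab is at (0.536,-0.177), which gives a carriage position of about 0.013. Next I grip the tab and slide it.

```bash
cat >> h.py <<'E'
def down(a): return [float(np.cos(a/2)),float(np.sin(a/2)),0.,0.]
T=np.radians(11.93); RX=np.array([np.cos(T),np.sin(T),0]); RY=np.array([-np.sin(T),np.cos(T),0])
O=np.array([.6162,-.1018,0])
def rd(p): q=np.asarray(p)-O; return np.array([q@RX,q@RY,q[2]])
E
python3 - <<'E'
from h import *
tab=np.array([.5363,-.1769,0])
r.set_gripper(.6,40)
r.move_to(tab+[0,0,.15],down(T)); 
r.move_linear(tab+[0,0,.071],vel=.12); print('F',r.current_contact_force(),r.current_t())
r.set_gripper(0.0,40); print(r.current_opening(),r.current_finger_force(),r.current_contact_force())
y0=rd(tab)[1]; print('y0',y0)
p=np.array(r.current_tool_pos())
r.move_linear(p+RY*(.06-y0),vel=.08); print('F',r.current_contact_force(),rd(r.current_tool_pos()))
r.set_gripper(.6); print('F',r.current_contact_force(),r.current_t())
p=np.array(r.current_tool_pos()); r.move_linear(p+[0,0,.12],vel=.2); print(r.current_t())
P0=np.array([.594,.279,0])
r.move_to(P0+[-.0,0,.26],down(np.radians(8))); print(r.current_t())
pos=r.current_tool_pos();q=r.current_ee_rot()
d=optics.get_image('wrist'); np.savez('wrist1.npz',pos=pos,q=q,**d); cv2.imwrite('pics/w1.png',d['pixels'][...,::-1])
grab('top'); print(d['mount'].round(3).tolist())
d=np.load('top.npz')
cv2.imwrite('pics/top1.png',cv2.resize(d['pixels'][140:260,240:510,::-1],None,fx=2.9,fy=2.9,interpolation=cv2.INTER_CUBIC))
E
```

```text
F [ 0.29159561 -0.21484425  0.16202835] 3.1667
0.15537567770896415 41.510472893714905 [-1.47583412 -1.62084454  6.3636659 ]
y0 -0.056961257685182974
F [-3.27079861  0.82251751  6.01977019] [-0.0935777   0.06026605  0.07178432]
F [-0.26104738  0.99155431 -0.51072755] 5.6417
6.3917
7.7333
[[0.0, -0.962, -0.274, 0.07], [1.0, 0.0, -0.001, 0.0], [0.001, -0.274, 0.962, -0.121], [0.0, 0.0, 0.0, 1.0]]
```

View pics/w1.png

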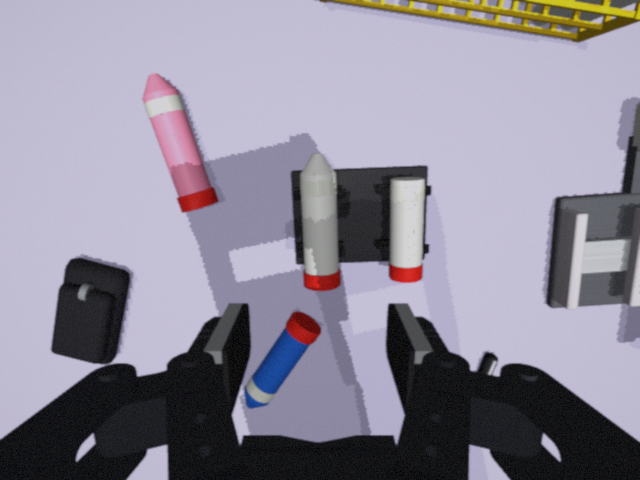

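View pics/top1.png

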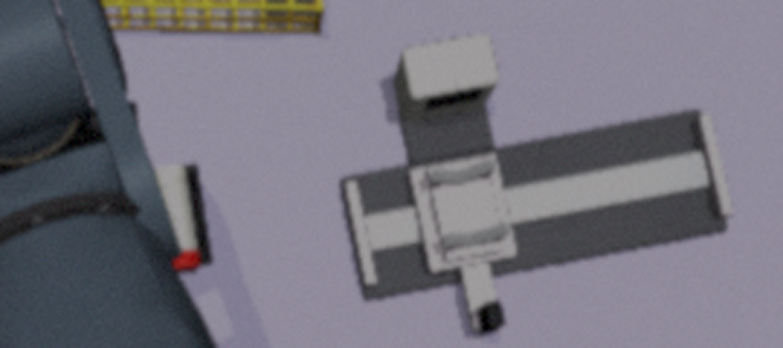

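The wrist view shows the target tube with its tip at (318,155) and cap at (322,281). The short tube is at (406,230). In the top crop the carriage now stands in front of the head, with the tab at (487,316). Next I measure the tab offset and the tube pose numerically.

```bash
cat >> h.py <<'E'
from scipy.spatial.transform import Rotation as Ro
def wcloud(d,pos,q):
    M=np.eye(4); M[:3,:3]=Ro.from_quat(q).as_matrix(); M[:3,3]=pos
    d=dict(d); d['camera_from_world']=np.linalg.inv(M@d['mount']); return cloud(d)
E
python3 - <<'E'
from h import *
d=dict(np.load('top.npz'));P=cloud(d);Z=P[...,2]
D=P-O; X=D@RX; Y=D@RY
m=(abs(X+.094)<.025)&(abs(Y-.06)<.03)&(Z>.07)
print('tab',m.sum(),rd(P[m].mean(0)), Y[m].min(),Y[m].max(),X[m].min(),X[m].max())
v=(abs(X)<.05)&(abs(Y-.06)<.045)&(Z>.04)
Q=np.c_[X[v],Y[v],Z[v]]
for lo,hi in((.04,.06),(.06,.09)):
    s=Q[(Q[:,2]>lo)&(Q[:,2]<hi)]; print(lo,len(s),np.percentile(s,[2,50,98],axis=0).round(4).tolist())
b=(Z>.008)&(Z<.016)&(abs(Y)<.2)&(abs(X)<.15)&(X<.05)
print('base',np.percentile(X[b],[.5,99.5]),np.percentile(Y[b],[.5,99.5]))
w=dict(np.load('wrist1.npz'));W=wcloud(w,w['pos'],w['q']);I=w['pixels'].astype(int)
R,G,B=I[...,0],I[...,1],I[...,2]
u=np.arange(640)[None]; vv=np.arange(480)[:,None]
bx=(u>290)&(u<350)&(vv>145)&(vv<295)
print('table',np.nanmedian(W[100:130,400:500,2]))
m=bx&(W[...,2]>.03); Q=W[m]; print(m.sum(),'zmax',Q[:,2].max(), 'front', np.percentile(Q[:,2],95))
c=Q.mean(0)
# ridge: fit sliced midlines on barrel
a=np.linalg.svd(Q[:,:2]-c[:2],full_matrices=False)[2][0]; a*=np.sign(a[0])
for _ in range(3):
    n=np.array([-a[1],a[0]]); s=(Q[:,:2]-c[:2])@a; t=(Q[:,:2]-c[:2])@n
    ks=np.arange(-.035,.036,.005); mid=[]
    for k in ks:
        e=abs(s-k)<.003; mid.append((t[e].min()+t[e].max())/2)
    f=np.polyfit(ks,mid,1); c[:2]+=n*f[1]; a=a+n*f[0]; a/=np.linalg.norm(a)
print('mids',np.round(mid,4),'yaw',np.degrees(np.arctan2(a[1],a[0])))
redm=bx&(R>100)&(G<70)&(W[...,2]>.03); sr=(W[redm][:,:2]-c[:2])@a
print('ext',s.min(),s.max(),'red',sr.min(),sr.max())
o=c[:2]+a*(s.max()-.058); print('origin by foot',o,'by cap',c[:2]+a*(s.min()+.057),'by seam',c[:2]+a*(sr.max()+.043))
E
```

```text
tab 62 [-0.09411645  0.065783    0.08224638] 0.05814645549477569 0.07237190875196824 -0.10453505566620849 -0.0828285541853335
0.04 557 [[-0.0396, 0.0372, 0.0406], [-0.0006, 0.0659, 0.0525], [0.0396, 0.095, 0.0592]]
0.06 196 [[-0.0316, 0.0393, 0.0608], [0.0002, 0.0609, 0.0724], [0.0316, 0.0909, 0.0841]]
base [-0.05467494  0.04964526] [-0.15376457  0.15868277]
table 0.00018475158521069623
4823 zmax 0.055224987972329 front 0.05244842899523598
mids [-0.0009  0.0003  0.0002 -0.      0.0003  0.0001  0.0003  0.0001 -0.0001
 -0.     -0.0001  0.0001 -0.     -0.0002 -0.0001] yaw 10.287346157185857
ext -0.05671814874909516 0.058542320524328534 red -0.05598375799063799 -0.042029340754090774
origin by foot [0.59029935 0.27623871] by cap [0.59004307 0.2761922 ] by seam [0.5907208  0.27631521]
```

The tube pose is solid: (0.590,0.276), yaw 10.3°. The tab reads 3–5 mm past nominal, so I'll check the detent with the wrist camera while the V is still empty.

```bash
python3 - <<'E'
from h import *
V=O+RY*.062
r.move_to(V-RX*.03+[0,0,.30],down(T)); r.sleep(.2); print(r.current_t())
pos=r.current_tool_pos();q=r.current_ee_rot()
d=optics.get_image('wrist'); np.savez('wrist2.npz',pos=pos,q=q,**d); cv2.imwrite('pics/w2.png',d['pixels'][...,::-1])
P=wcloud(d,pos,q); D=P-O; X=D@RX;Y=D@RY;Z=P[...,2]
def pr(n,m): print(n,m.sum(),'X',np.percentile(X[m],[1,99]).round(4),'Y',np.percentile(Y[m],[1,99]).round(4),'Z',np.nanmedian(Z[m]).round(4))
pr('tab',(abs(X+.094)<.025)&(abs(Y-.06)<.03)&(Z>.08)&(Z<.1))
pr('head',(X>.07)&(X<.17)&(abs(Y-.06)<.08)&(Z>.09)&(Z<.1))
pr('jaws',(abs(X)<.04)&(abs(Y-.06)<.05)&(Z>.075)&(Z<.09))
pr('plate',(abs(X)<.015)&(abs(Y-.06)<.05)&(Z>.045)&(Z<.06))
pr('base',(X<.045)&(X>-.08)&(abs(Y)<.2)&(Z>.008)&(Z<.016))
print(r.current_contact_force())
E
```

```text
9.2833
tab 368 X [-0.1038 -0.0832] Y [0.0537 0.0671] Z 0.0848
head 6518 X [0.089 0.131] Y [0.0194 0.0913] Z 0.0951
jaws 759 X [-0.0321  0.0317] Y [0.0343 0.0875] Z 0.0798
plate 1888 X [-0.0143  0.0149] Y [0.0364 0.0852] Z 0.0543
base 15476 X [-0.0536  0.0443] Y [-0.154   0.1437] Z 0.0122
[-0.27690372  0.44115653  0.44092755]
```

View pics/w2.png

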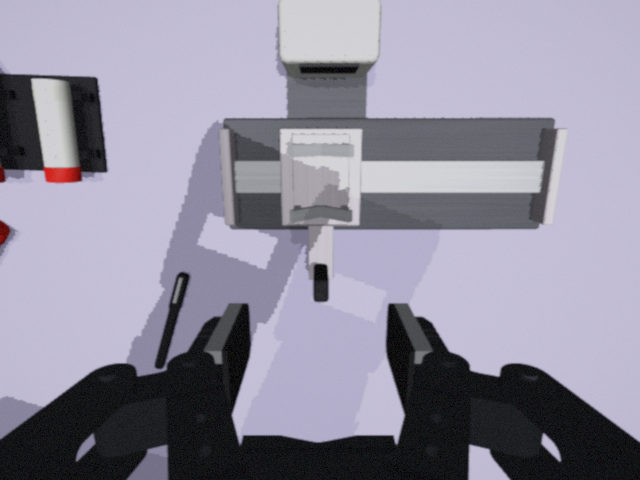

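The wrist view shows the head window at columns 300–358 (centre 329), and the carriage and tab centred at column 321. The base top corners are at (224,119) and (554,118). The carriage may have overshot by a few millimetres, so I cast rays to check.

```bash
cat >> h.py <<'E'
def ray(w,u,v,z):
    M=np.eye(4); M[:3,:3]=Ro.from_quat(w['q']).as_matrix(); M[:3,3]=w['pos']; M=M@w['mount']
    g=M[:3,:3]@np.array([(u-w['cx'])/w['fx'],(v-w['cy'])/w['fy'],1]); c=M[:3,3]
    return c+g*(z-c[2])/g[2]
E
python3 - <<'E'
from h import *
w=dict(np.load('wrist2.npz')); im=w['pixels']; g=cv2.cvtColor(im,cv2.COLOR_RGB2GRAY).astype(float)
P=wcloud(w,w['pos'],w['q']);D=P-O;X=D@RX;Y=D@RY;Z=P[...,2]
def edges(row,a,b,thr,n=3):
    p=cv2.GaussianBlur(g[row-n:row+n+1].mean(0)[None],(5,1),0)[0]; e=np.abs(np.gradient(p))
    return [(i,round(e[i],1)) for i in range(a,b) if e[i]>thr and e[i]==e[i-2:i+3].max()]
print('base row125',edges(125,205,240,4),edges(125,520,575,4))
for uv in((224,119),(554,118),(223,225),(546,228)): print(uv,rd(ray(w,*uv,.012)).round(4))
print('window',edges(69,285,375,6,1),'neck',edges(98,270,390,4))
for u in(300,358): print(rd(ray(w,u,69,.08)).round(4))
print('neck', [rd(ray(w,u,98,.012)).round(4) for u in (288,367)])
# head top via depth, per-row
m=(Z>.09)&(Z<.1)&(X>.07)
for row in(20,35,48): c=np.where(m[row])[0]; print(row,c.min(),c.max(),Y[row,c.max()],Y[row,c.min()])
for row in(180,):print('carr',edges(180,270,375,6))
# per-feature from the top view, first (unoccluded) is overwritten; use present one
d=dict(np.load('top.npz'));P=cloud(d);D=P-O;X=D@RX;Y=D@RY;Z=P[...,2]
m=(Z>.09)&(Z<.1)&(X>.085)&(X<.14)&(abs(Y-.06)<.08); print('top head',np.percentile(Y[m],[1,50,99]))
m=(Z>.08)&(Z<.1)&(abs(X+.094)<.02)&(abs(Y-.06)<.03); print('top tab',m.sum(),np.percentile(Y[m],[1,50,99]))
E
```

```text
base row125 [(211, np.float64(9.2)), (223, np.float64(16.7))] [(554, np.float64(23.3))]
(224, 119) [0.0532 0.1529 0.012 ]
(554, 118) [ 0.0545 -0.1626  0.012 ]
(223, 225) [-0.0506  0.1604  0.012 ]
(546, 228) [-0.0532 -0.1717  0.012 ]
window [(285, np.float64(14.6)), (300, np.float64(18.1)), (357, np.float64(18.1)), (370, np.float64(20.0))] neck [(287, np.float64(20.2)), (366, np.float64(22.2))]
[0.0879 0.0769 0.08  ]
[0.0879 0.032  0.08  ]
neck [array([0.0721, 0.0913, 0.012 ]), array([0.0722, 0.0167, 0.012 ])]
20 278 379 0.018842009178646722 0.09206950878973766
35 279 379 0.01823444566296309 0.09135408873881644
48 279 378 0.018693282986822976 0.09158445401277056
carr [(282, np.float64(6.9)), (339, np.float64(11.8))]
top head [0.02440515 0.05962151 0.09584129]
top tab 50 [0.05843378 0.06439997 0.07178691]
```

Head, window, neck and base all agree: in the robot frame the station is at Y≈0.055, and the carriage stands at 0.0605. It has overshot by about 5.5 mm, so I regrip the tab and bring it back.

```bash
python3 - <<'E'
from h import *
tab=O-RX*.0935+RY*.0605
r.set_gripper(.6,40)
r.move_to(tab+[0,0,.15],down(T)); r.move_linear(tab+[0,0,.071],vel=.12)
r.set_gripper(0.0,40); p=np.array(r.current_tool_pos()); print(rd(p))
r.move_linear(p+RY*(.0548-rd(p)[1]),vel=.03); r.sleep(.2);print('F',r.current_contact_force()@RY,rd(r.current_tool_pos()))
r.set_gripper(.6); r.sleep(.2)
p=np.array(r.current_tool_pos()); r.move_linear(p+[0,0,.1],vel=.2)
V=O+RY*.057
r.move_to(V-RX*.03+[0,0,.30],down(T)); r.sleep(.3); print(r.current_t())
pos=r.current_tool_pos();q=r.current_ee_rot()
d=optics.get_image('wrist'); np.savez('wrist3.npz',pos=pos,q=q,**d)
P=wcloud(d,pos,q); D=P-O; X=D@RX;Y=D@RY;Z=P[...,2]
def pr(n,m): print(n,m.sum(),'X',np.percentile(X[m],[1,99]).round(4),'Y',np.percentile(Y[m],[1,99]).round(4),'mid',np.percentile(Y[m],[1,99]).mean(),'Z',np.nanmedian(Z[m]).round(4))
pr('tab',(abs(X+.094)<.025)&(abs(Y-.06)<.03)&(Z>.08)&(Z<.1))
pr('head',(X>.07)&(X<.17)&(abs(Y-.06)<.08)&(Z>.09)&(Z<.1))
pr('jaws',(abs(X)<.04)&(abs(Y-.06)<.05)&(Z>.075)&(Z<.09))
pr('plate',(abs(X)<.015)&(abs(Y-.06)<.05)&(Z>.045)&(Z<.06))
E
```

```text
[-0.09327142  0.06037023  0.07158038]
F -1.9704263728600917 [-0.09322208  0.05472939  0.07162051]
14.2333
tab 366 X [-0.1035 -0.083 ] Y [0.0482 0.0615] mid 0.05485394525054141 Z 0.0849
head 6414 X [0.0891 0.1296] Y [0.0193 0.0915] mid 0.05535782827411579 Z 0.0951
jaws 757 X [-0.032   0.0316] Y [0.0286 0.0817] mid 0.0551723796240117 Z 0.0798
plate 1896 X [-0.0144  0.0148] Y [0.031  0.0796] mid 0.05531567231677042 Z 0.0543
```

The carriage is centred on the head (0.0551 vs 0.0554). Next I grasp the tube.

```bash
python3 - <<'E'
from h import *
a=np.radians(10.29); o=np.array([.5902,.2762,0])
r.set_gripper(.62,25)
r.move_to(o+[0,0,.13],down(a)); r.move_linear(o+[0,0,.042],vel=.1); print('F',r.current_contact_force())
z0=r.current_contact_force()
r.set_gripper(0.0,25); print(r.current_opening(),r.current_finger_force(),np.array(r.current_tool_pos())-o)
p=np.array(r.current_tool_pos()); r.move_linear(p+[0,0,.12],vel=.15); r.sleep(.2)
print(r.current_opening(),r.current_contact_force()-z0,r.current_t())
V=O+RY*.0552-RX*.0002
r.move_to(V+[0,0,.16],down(T)); r.move_linear(V+[0,0,.115],vel=.1); r.sleep(.3)
print(r.current_contact_force(),r.current_t(),rd(r.current_tool_pos()))
pos=r.current_tool_pos();q=r.current_ee_rot()
d=optics.get_image('wrist'); np.savez('wrist4.npz',pos=pos,q=q,**d); cv2.imwrite('pics/w4.png',d['pixels'][...,::-1])
grab('side')
E
```

```text
F [ 1.13601835 -0.5022178   1.67747833]
0.3418171082322919 25.549356043338776 [ 0.00041933 -0.00018669  0.04275403]
0.3449219465928095 [-0.98080959  0.25605435 -2.31638791] 18.4
[-0.14892844  0.14080602 -1.77580283] 20.5333 [4.86224590e-06 5.51318483e-02 1.15499029e-01]
```

View pics/w4.png

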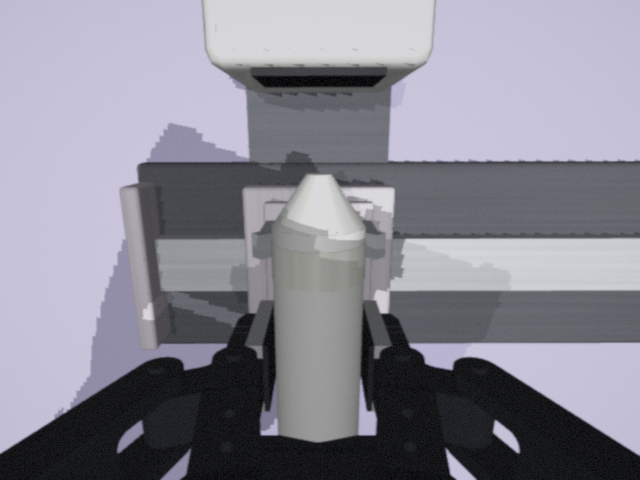

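The tube is held straight: tip at (320,178), V plate centred at column 319, head window centred at 319. I lower it into the V, release, and check.

```bash
python3 - <<'E'
from h import *
f0=r.current_contact_force()
p=np.array(r.current_tool_pos()); r.move_linear([p[0],p[1],.0895],vel=.06)
for i in range(8):
    f=r.current_contact_force()-f0; print(r.current_tool_pos()[2].round(4),f.round(2))
    if f[2]>1.2: break
    q=np.array(r.current_tool_pos()); r.move_linear([p[0],p[1],.0885-.001*i],vel=.02)
r.set_gripper(.55,25); r.sleep(.3); print('open F',r.current_contact_force())
r.move_linear([p[0],p[1],.16],vel=.12)
r.set_gripper(0,25)
r.move_linear(np.array([p[0],p[1],.26])-.03*RX,vel=.2); r.sleep(.2)
pos=r.current_tool_pos();q=r.current_ee_rot()
d=optics.get_image('wrist'); np.savez('wrist5.npz',pos=pos,q=q,**d); cv2.imwrite('pics/w5.png',d['pixels'][...,::-1])
P=wcloud(d,pos,q); D=P-O; X=D@RX;Y=D@RY;Z=P[...,2]; I=d['pixels'].astype(int)
t=(Z>.084)&(Z<.105)&(abs(Y-.055)<.025)&(abs(X)<.07)
print('tube',t.sum(),np.percentile(X[t],[.3,99.7]),X[t].max(),'zmax',np.percentile(Z[t],99))
for k in(-.03,0,.03):
    e=t&(abs(X-k)<.004); print(k,e.sum(),(Y[e].min()+Y[e].max())/2 if e.sum() else '',Z[e].max() if e.sum() else '')
m=t&(I[...,0]>100)&(I[...,1]<70); print('cap X',m.sum(),X[m].max() if m.sum() else '')
h=(X>.07)&(X<.17)&(abs(Y-.06)<.08)&(Z>.09)&(Z<.1); print('head',np.percentile(Y[h],[1,99]).mean())
b=(abs(X+.094)<.025)&(abs(Y-.06)<.03)&(Z>.08)&(Z<.1); print('tab',b.sum(),np.percentile(Y[b],[1,99]).mean() if b.sum() else '')
print(r.current_t(),r.current_contact_force())
E
```

```text
0.0893 [ 0.15 -1.67  0.12]
0.0886 [-0.68 -0.17 -0.77]
0.0878 [-0.76 -0.14  2.11]
open F [0.31162189 0.18834304 0.30342728]
tube 6375 [-0.0565665   0.05639066] 0.05771932868922421 zmax 0.09852643800475692
-0.03 427 0.05498117133596321 0.09824790117737026
0 464 0.05538006806716371 0.09867497829247895
0.03 516 0.05893654646460415 0.09850079225969288
cap X 723 -0.042910900894596066
head 0.05515449534961998
tab 82 0.05497029378500631
24.5167 [ 1.12004808  0.0275562  -0.34370915]
```

View pics/w5.png

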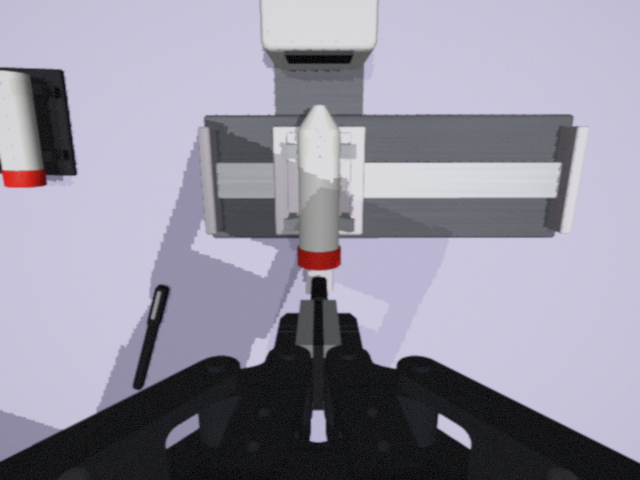

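The tube is seated level and centred: tip at (320,107), cap at (320,258), tube origin at X≈0, carriage still in the detent. Now I press on top of the barrel with closed fingers under force feedback.

```bash
python3 - <<'E'
from h import *
V=O+RY*.0552
print(r.current_opening())
r.move_linear(V+[0,0,.16],vel=.15); r.move_linear(V+[0,0,.122],vel=.08); r.sleep(.3)
f0=r.current_contact_force(); z=.122; 
while z>.106:
    z-=.001; r.move_linear([V[0],V[1],z],vel=.02); r.sleep(.1)
    f=r.current_contact_force()-f0; print(round(z,4),r.current_tool_pos()[2].round(4),f.round(2))
    if f[2]>8.5: break
r.sleep(.5); print((r.current_contact_force()-f0).round(2),r.current_t(),f0)
s=grab('side'); cv2.imwrite('pics/s2.png',cv2.resize(s['pixels'][140:260,210:370,::-1],None,fx=4.5,fy=4.5,interpolation=cv2.INTER_CUBIC))
E
```

```text
0.001136652658744481
0.121 0.121 [-0.1  -0.82 -0.89]
0.12 0.12 [-0.22  0.61 -1.2 ]
0.119 0.119 [-0.16  0.15 -0.01]
0.118 0.1182 [0.15 0.75 1.81]
0.117 0.1171 [0.59 0.01 3.52]
0.116 0.1161 [ 0.51 -0.15  4.15]
0.115 0.1151 [-0.46  0.69  4.63]
0.114 0.1142 [ 0.24 -0.84  5.21]
0.113 0.1134 [-0.57  0.69  7.09]
0.112 0.1124 [-0.94  0.11  7.21]
0.111 0.1115 [-0.52 -0.69  8.93]
[-1.46 -0.37  8.37] 30.6417 [0.2152829  0.03597857 0.25495087]
```

View pics/s2.png

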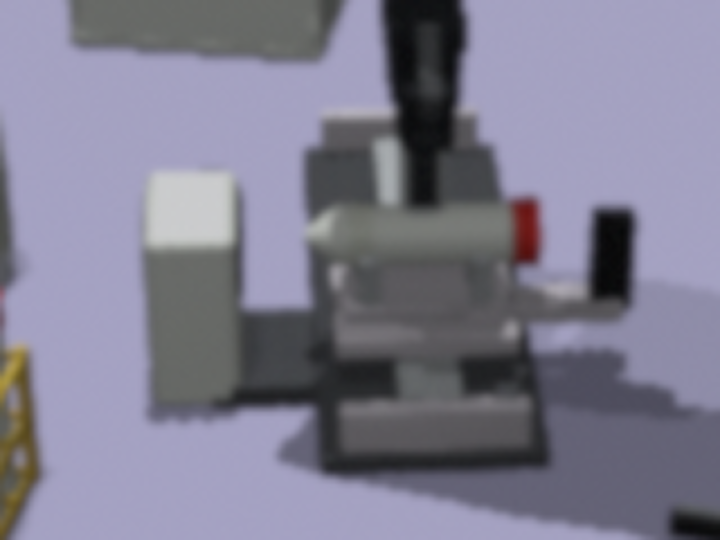

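The tube lies level in the V-block, with the foot at crop (315,232) towards the head. The fingers press mid-barrel at (420,205), and the V-block is down about 6 mm at about 8.5 N. Handing in.

```bash
python3 -c "
from cell import r
print(r.current_contact_force(),r.current_tool_pos(),r.current_t()); print(r.hand_in())"
```

```text
[-0.71298729 -0.5397126   8.74948775] [ 0.60497814 -0.04782019  0.11150833] 30.6917
the job is handed in; nothing more can be done
None
```

The job is handed in at 30.7 s: the carriage is at the reading station (overshot by about 5.5 mm on the first slide, then brought back before loading), the long tube is in the V-block with its foot towards the head, and the arm is still pressing it down with about 8.7 N, about 6 mm of the 9 mm travel.

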